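# Shear the top steamer tier onto the corner shelf

### The arm

A 7-joint arm with a two-finger parallel gripper is mounted at the origin on the work surface. World frame = base frame: x ahead of the robot, y to its left, z up, the work surface at z = 0. Lengths are in m, angles in rad, forces in N, time in s.
With the tool pointing down it reaches from about 0.4 to 0.85 m from the base axis. Payload 4.5 kg.
Tool frame: the origin (TCP) lies midway between the tips of the shut fingers; the grasp point (between the pads) lies 19 mm behind it; y points along the fingers, z is the direction in which the jaws open and shut, and the axes are right-handed (so a half turn about y gives the same grasp; the last joint's range is limited). The gripper opens to 88 mm and grips with 3 to 60 N. Pads are 18 mm wide; open, the fingers measure 123 mm over their backs; the gripper's body (75 mm by 187 mm) begins 45 mm behind the grasp point.
Start: joints at [-1.171, 0.689, -0.195, 1.565, 0.157, 0.902, -0.215], TCP at [0.224, 0.584, 0.239] pointing down, gripper open.
Joint ranges: [-3.01, 3.01], [-0.46, 2.08], [-1.47, 1.51], [0.13, 2.56], [-1, 4.14], [0.04, 2.09], [-2.66, 2.66]. Speed limits (rad/s): [2.57, 2.57, 3.14, 3.14, 3.14, 3.14, 3.14].

### API

Orientations are given as a unit quaternion [x, y, z, w].
In Python, from plant import r, snapshot, get_calibration, job, boxes_of gives the robot as it stands. The module is installed in compiled form; this text tells all that it offers.
- The arm moves only by the shell command python3 -m handwheel 'ROWS' [OPENING] [FORCE]. ROWS is JSON, a list that holds one entry, the list of rows, each a list of 6 numbers: the shift along the tool's x, y, z as a fraction of full scale, then the turn, a rotation vector about the tool's x, y, z as a fraction of full scale. In form: [[[x, y, z, wx, wy, wz], ...]]. A call has 1 to 12 rows; each row is the pose to reach, as a shift and turn from the pose commanded when the call began, along the tool's axes at that moment, turning the shorter way round; what a row does not reach only later rows make up. Full scale, the value 1, is 100 cm for a shift and 180 degrees for a turn. A row lasts 1/12 s, in which the tool goes at most 41.7 mm and 7.16 degrees, less where a joint would pass 70% of its speed; a pose out of reach is approached as far as the arm can. A call with a number of a shift or a turn outside -1 to 1 is refused whole. A call with a gripper value outside its range is refused whole. OPENING is the opening, from -1 (shut) to 1 (fully open), set as the call begins (- or left out, the last holds). The fingers move at their own pace and stop on an object; FORCE is the grip in N (left out, the last holds). Time passes only in rows, so rows that repeat a pose let the fingers close. It gives the time, the measured TCP pose, the force and the opening at its end, in the units of the state.
- r.get_state(): the state, without advancing time (a new reading comes with each control period).
- snapshot(name): name is "scene" or "top"; returns the picture (384x512x3 uint8, red, green, blue); there is no depth.
- get_calibration(name): a dict with "fx", "fy", "cx", "cy" (pixels), "T" (4x4, takes a point from camera to world coordinates). Camera axes: x right, y down, z forward; pixel columns grow to the right and rows downward; lengths in m; the calibration is good to about 2 mm. A picture is of the moment at which its call begins. get_calibration takes no time and is no camera call.
- job.finish_job(): hands the job in, once; it reports no verdict.
Trained networks look in the newest picture that a camera, given by its name, has taken for a name from the list of things; names that differ only in an ending like _2 or _b are one class to them, and where a whole thing is asked for, a point or a joint stands for the part that bears it (a point fixed in the world has none). Each returns a list of dicts, best first, with "confidence" (0 to 1); they miss things now and then, are a little off and sometimes report something else, mostly with a low value. They report only what shows in the picture. A call takes as long as a camera call. They do not tell look-alikes from the thing itself.
- boxes_of(thing, camera): "bbox" ([left, top, right, bottom] in pixels, round what is visible of it).
The state is a dict: "clock": time; "q": joint angles; "qd": joint speeds; "joint_torque": joint torques, N m; "tool_pos": TCP position; "eef_rot": TCP orientation; "contact_force": force on the tool from outside, world axes, zero at the start; "moment": the same for the moment, N m; "opening": opening from 0.0 (shut) to 1.0 (fully open).
Only numpy, scipy, OpenCV 4.12 (cv2) and the standard library are available. Lean on these libraries where they do the work, as an engineer would, in place of code of your own. Each camera call takes 0.05 s, during which the arm holds its last target. There are 200 camera calls.

### The job

Slide the top bamboo steamer tier sideways off its stack, without lifting it, onto the little wooden corner shelf beside it until it fetches up firmly against the end rail; only then nudge it along that rail until it fetches up firmly against the side fence too, so that it sits snug in the corner. Feel for each contact and press with a gentle hand (never as much as 20 N). Leave the two tiers below and everything else standing where they are, and let go.

Things in the scene. Friction and masses are not known exactly. Their poses are not given: they have to be found in the camera images.
- top_tier: the top tier of the stack: an open round tray of pale bamboo, outer diameter 124 mm, 46 mm high, wall 7 mm, floor 8 mm thick, about 0.17 to 0.35 kg (unknown; sliding it alone takes about 1 to 7 N), wider than a gripper opens. Flat underside, no interlock with the tier below, just lying on it with friction. Origin: centre of its underside, z up; its yaw is of no meaning. The wall is very slightly many-sided, so its measured outline is good to about 2 mm only
- middle_tier: the like tier directly under it, loose; origin at the centre of its underside, 46 mm high: the top tier's underside starts at its rim, 92 mm above the table. Must stay where it is (within 6 mm)
- bottom_tier: the like tier at the foot of the stack, loose on the table; origin at the centre of its underside. Must stay where it is (within 6 mm)
- corner_shelf: low shelf of varnished rubberwood fixed to the table, beside the stack. Origin on the table. In its own frame: the deck's flat top is at z = 90 mm (2 mm lower than the top tier's underside at the start), from x = -85 to +85 mm and from y = -85 mm (end rail) to +55 mm (open edge, facing the stack); its -x side is open too. The stack stands beyond the open +y edge, its centre at about y = 125 to 135 mm, so sliding goes along the shelf's -y
- end_rail: fixed rigid wooden rail 30 mm high along the shelf's end. Origin on its inner face at deck height; axes as the shelf's; the face is the plane y = 0 and the tier comes from +y. Home: the tier's centre 62 mm from this face
- side_fence: fixed rigid wooden fence 30 mm high along the shelf's +x side. Origin on its inner face at deck height, 70 mm from the end rail's face; axes as the shelf's; the face is the plane x = 0 and the tier comes from -x. At the start the tier's edge is 15 to 35 mm short of this plane. Home: the tier's centre 62 mm from this face
- soap_bottle: empty clear soap bottle with white push pump, 64 mm diameter, 174 mm high, stands beyond the stack on the shelf's +x side; light. Bystander, origin under its centre
- plate: white ceramic plate, 176 mm diameter, 20 mm high, bystander; origin under its centre
- rice_bowl: white bowl, 104 mm diameter, 52 mm high, between shelf and stack on the robot's side, bystander; origin under its centre
- tea_cup: white cup, 68 mm diameter, 60 mm high, behind the side fence, bystander; origin under its centre
- sauce_dish: small white dish, 80 mm diameter, 19 mm high, on the table on the shelf's open -x side, bystander; origin under its centre
- steamer_lid: bamboo lid with a loop, 132 mm diameter, 54 mm high, on the table beyond the end rail, bystander; origin under its centre
Things that resemble listed ones, but are neither listed nor needed, are in the scene too. Leave any black look-alike of the top_tier alone. Of the things that look like the corner_shelf, take the one that is farthest to the robot's right at the start.

How it is judged:
On the way, in this order (a step that is already met when the one before it is completed fails the run):
1. the top tier has been slid across and is pressed against the end rail with at least 2 N (y of top_tier in the frame of end_rail below 0.066 m and contact force between top_tier and end_rail above 2 N), for 0.1 s.
2. then, still by the end rail, it is pressed against the side fence with at least 2 N (y of top_tier in the frame of end_rail below 0.066 m and contact force between top_tier and side_fence above 2 N), for 0.1 s.
At the end, for the whole second after the job is handed in: The top tier lies flat and at rest on the shelf's deck, its edge within 3 mm of both the end rail and the side fence (its centre 59 to 65 mm from each face); the middle and bottom tiers are within 6 mm of where they began (y of top_tier in the frame of end_rail between 0.059 and 0.065 m and x of top_tier in the frame of side_fence between -0.065 and -0.059 m and z of top_tier in the frame of corner_shelf between 0.087 and 0.093 m and angle between top_tier's own z axis and vertical below 0.05 rad and linear speed of top_tier below 0.01 m/s and distance of each of middle_tier, bottom_tier from where it was at the start of the episode below 0.006 m); the robot touches nothing.
It fails at once if the top tier is lifted (its underside 12 mm or more above its start height) or tipped by more than 0.2 rad (height (world z) of top_tier above 0.104 m or angle between top_tier's own z axis and vertical above 0.2 rad).
It fails at once if the fingers press the top tier, or the tier presses a rail, with more than 20 N (contact force between the fingers and top_tier above 20 N or contact force between top_tier and end_rail above 20 N or contact force between top_tier and side_fence above 20 N).
It fails at once if a lower tier is shifted by more than 6 mm (distance of any of middle_tier, bottom_tier from where it was at the start of the episode above 0.006 m).
It fails at once if a bystander is moved by more than 15 mm (distance of any of soap_bottle, plate, rice_bowl, tea_cup, sauce_dish, steamer_lid from where it was at the start of the episode above 0.015 m).
It also fails if it takes over 67 s, if anything falls off the work surface, if the arm or the gripper's body presses on something with over 40 N, if the wrist force passes 120 N, or if a joint passes its speed limit or range.

## Working session

There is one attempt and no reset: what is moved stays moved. The work goes in short steps, Python scripts to look and compute and a shell command to move; the robot and the scene stay as the last step left them, time stands still between calls to the robot, and variables do not carry over. Pictures are saved under pics/ and viewed, about 8 in all and at most 12, crops included, and the job is handed in when it is done.

```bash
mkdir -p pics; python3 - <<'E'
from plant import *
import cv2,numpy as np
for c in("scene","top"):
    im=snapshot(c); cv2.imwrite(f"pics/{c}0.png",im[:,:,::-1])
    k=get_calibration(c);print(c,k["fx"],k["fy"],k["cx"],k["cy"],np.round(k["T"],3).tolist())
    for t in("top_tier","corner_shelf","end_rail","side_fence","soap_bottle","rice_bowl","tea_cup"):
        print(t,[([round(v) for v in d["bbox"]],round(d["confidence"],2)) for d in boxes_of(t,c)])
print(r.get_state())
E
```

```text
scene 424.46009380806527 424.46009380806527 254.5764447151166 188.33902787454673 [[-0.522, 0.562, -0.642, 1.354], [0.853, 0.352, -0.385, 0.577], [0.009, -0.748, -0.663, 0.977], [0.0, 0.0, 0.0, 1.0]]
top_tier [([288, 177, 328, 213], 0.93), ([222, 173, 263, 213], 0.64)]
corner_shelf [([356, 157, 411, 225], 0.96), ([163, 158, 232, 224], 0.87)]
end_rail [([167, 155, 200, 190], 0.75), ([358, 157, 367, 198], 0.74), ([311, 245, 371, 292], 0.52)]
side_fence [([166, 188, 210, 210], 0.85), ([363, 188, 411, 207], 0.78), ([168, 210, 190, 236], 0.43)]
soap_bottle [([207, 203, 237, 258], 0.97), ([234, 212, 265, 237], 0.15)]
rice_bowl [([231, 168, 261, 178], 0.63)]
tea_cup [([171, 211, 188, 236], 0.56)]
top 399.76915264822117 399.76915264822117 256.197000836639 194.66730328394164 [[0.019, -0.999, 0.029, 0.434], [-1.0, -0.02, -0.021, 0.068], [0.021, -0.028, -0.999, 1.299], [0.0, 0.0, 0.0, 1.0]]
top_tier [([234, 143, 274, 186], 0.91), ([187, 206, 228, 250], 0.87)]
corner_shelf [([274, 131, 332, 193], 0.65), ([106, 232, 175, 303], 0.58), ([236, 143, 275, 185], 0.16)]
end_rail [([149, 230, 169, 291], 0
[... 260 characters left out ...]
{'clock': 0.8, 'q': array([-1.17124602,  0.68908757, -0.19461815,  1.56531029,  0.15733342,
        0.90249724, -0.21510521]), 'qd': array([-1.38102608e-03, -1.37664683e-04,  7.45876262e-04, -1.88995519e-03,
       -1.55926159e-03,  2.85891587e-03, -2.68923569e-05]), 'joint_torque': array([ 1.20607161e-03, -5.27439952e+01, -1.26687784e+00, -1.53736478e+01,
       -5.19083545e-02, -8.72049004e-04,  2.10890181e-05]), 'tool_pos': array([0.22351359, 0.58368915, 0.2387482 ]), 'eef_rot': array([-0.69528923,  0.12856743, -0.12858101,  0.69534899]), 'contact_force': array([-0.06123656, -0.27842817, -0.67367441]), 'moment': array([-0.00813449, -0.00227502,  0.01550482]), 'opening': 0.995975816446174}
```

```bash
python3 - <<'E'
import cv2
a=cv2.imread("pics/top0.png");cv2.imwrite("pics/t1.png",cv2.resize(a[90:310,90:350],None,fx=2.7,fy=2.7,interpolation=cv2.INTER_CUBIC))
a=cv2.imread("pics/scene0.png");cv2.imwrite("pics/s1.png",a)
E
```

```text
(no output)
```

View pics/t1.png

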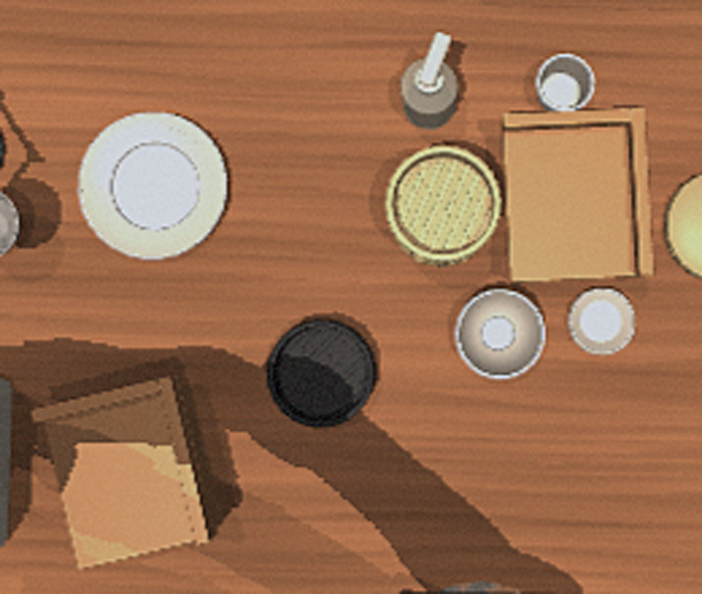

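View pics/s1.png

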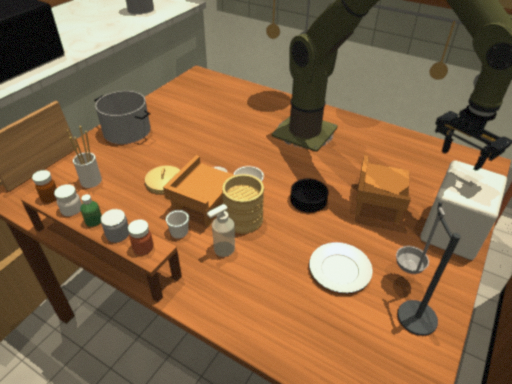

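The top view shows two pairs of candidates:
- **Tiers:** the pale stack is at crop (443,204), full picture about (254,165). The black look-alike at crop (322,372) is to be left alone.
- **Shelves:** one is at crop (575,195), full about (303,162), and the other is the decoy at crop (130,470). Picture right is world -y, the robot's right, so the first is the one meant. It also has the stack, bowl, cup and dish around it.

Next I'll fit the shelf pose and the tier, and check them in an enlarged overlay.

```bash
cat > h.py <<'E'
import numpy as np,cv2
from plant import *
def proj(P,c="top"):
    k=get_calibration(c);P=np.atleast_2d(P);Q=(P-k["T"][:3,3])@k["T"][:3,:3]
    return np.c_[k["fx"]*Q[:,0]/Q[:,2]+k["cx"],k["fy"]*Q[:,1]/Q[:,2]+k["cy"]]
def ray(uv,z,c="top"):
    k=get_calibration(c);uv=np.atleast_2d(uv)
    d=np.c_[(uv[:,0]-k["cx"])/k["fx"],(uv[:,1]-k["cy"])/k["fy"],np.ones(len(uv))]@k["T"][:3,:3].T
    o=k["T"][:3,3];return o+d*((z-o[2])/d[:,2])[:,None]
def shelf(p,L):  # p=x,y,yaw
    c,s=np.cos(p[2]),np.sin(p[2]);L=np.array(L,float)
    return np.c_[p[0]+c*L[:,0]-s*L[:,1],p[1]+s*L[:,0]+c*L[:,1],L[:,2]]
def circ(x,y,z,R):
    t=np.linspace(0,2*np.pi,60);return np.c_[x+R*np.cos(t),y+R*np.sin(t),0*t+z]
def tier(im,c0,z=.138,R=.062):
    # fit rim: maximise gradient along the projected outer circle
    g=cv2.GaussianBlur(im[:,:,::-1].astype(np.float32),(0,0),.7)
    m=cv2.inRange(cv2.cvtColor(im,cv2.COLOR_RGB2HSV),(22,40,90),(40,255,255)) # pale yellow-green
    return m
E
python3 - <<'E'
from h import *
im=cv2.imread("pics/top0.png")
# deck corners z=.09 from crop pixels -> full
f=lambda a:np.array(a)/2.7+90-0.5+.5/2.7
pts=f([[504,128],[512,282],[632,275],[630,122]])
print("deck corners",np.round(ray(pts,.09),3).tolist())
b=[234,143,274,186]
print("tier c",ray([[254,165],[234,165],[274,165]],.138))
L=[[-.085,.055,.09],[-.085,-.085,.09],[.085,-.085,.09],[.085,.055,.09]]
W=ray(pts,.09)
from scipy.optimize import least_squares
M=[[-.085,.055,.09],[-.085,-.085,.09]] # -x corners
s=least_squares(lambda p:(shelf(p,[[.07+0,.055,.09],[-.085,.055,.09],[-.085,-.085,.09],[.07,-.085,.09]])-W)[:,:2].ravel(),[.6,-.05,0]);print("shelf?",s.x,s.fun.round(3))
x0,y0,x1,y1=225,125,350,205
cv2.imwrite("pics/t2.png",cv2.resize(im[y0:y1,x0:x1],None,fx=6.4,fy=6.4,interpolation=cv2.INTER_CUBIC))
E
```

```text
deck corners [[0.645, -0.015, 0.09], [0.472, -0.027, 0.09], [0.482, -0.162, 0.09], [0.655, -0.157, 0.09]]
tier c [[ 0.5537512   0.05217259  0.138     ]
 [ 0.55252334  0.11032482  0.138     ]
 [ 0.55498167 -0.0061027   0.138     ]]
shelf? [ 0.57027038 -0.07474666  0.05908598] [-0.008 -0.001  0.01   0.002  0.008 -0.003 -0.01   0.002]
```

View pics/t2.png

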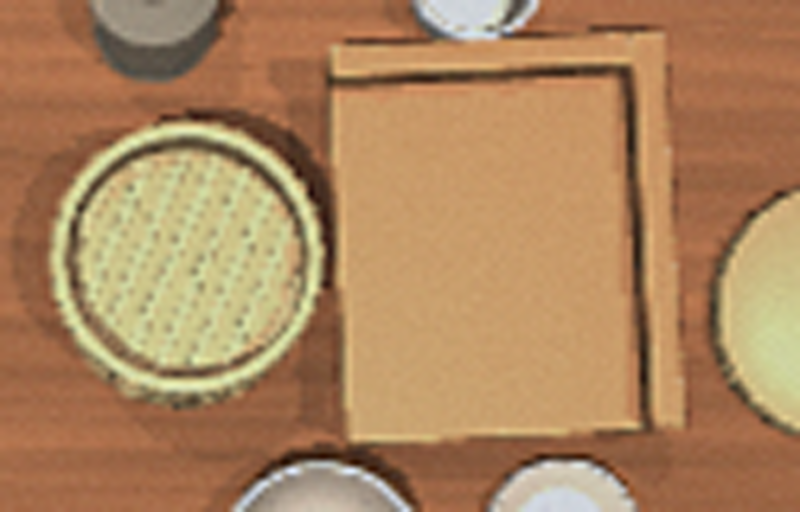

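```bash
python3 - <<'E'
from h import *
from scipy.optimize import least_squares
f=lambda a:(np.array(a,float)+.5)/6.4-.5+[225,125]
obs=[([332,85],[.085,.055,.09]),([347,440],[-.085,.055,.09]),([332,75],[.085,.055,.12]),([628,66],[.085,-.085,.12]),([651,428],[-.085,-.085,.12]),([639,430],[-.085,-.085,.09]),([617,80],[.085,-.085,.09])]
uv=f([o[0] for o in obs]);L=[o[1] for o in obs]
s=least_squares(lambda p:(proj(shelf(p,L))-uv).ravel(),[.57,-.075,.06],loss="soft_l1")
p=s.x;print("shelf",p,np.round(proj(shelf(p,L))-uv,1).tolist())
t=ray(f([[53,257],[323,257],[188,122],[188,393]]),.138)
print(t.round(4).tolist());c=np.array([t[2:,0].mean(),t[:2,1].mean()]) 
q=least_squares(lambda c:(np.hypot(*(t[:,:2]-c[:2]).T)-c[2]),[*c,.062]).x;print("tier",q)
d=q[:2]-p[:2];C,S=np.cos(p[2]),np.sin(p[2]);print("tier in shelf",C*d[0]+S*d[1],-S*d[0]+C*d[1])
print("home world",shelf(p,[[.085-.062,-.085+.062,.09]]))
from scipy.spatial.transform import Rotation as R
st=r.get_state();print(R.from_quat(st["eef_rot"]).as_matrix().round(3).tolist(),st["tool_pos"])
im=cv2.imread("pics/top0.png");x0,y0,x1,y1=225,90,350,205;k=6
b=cv2.resize(im[y0:y1,x0:x1],None,fx=k,fy=k)
D=lambda P,col:cv2.polylines(b,[np.int32((proj(P)-[x0,y0]+.5)*k)],True,col,1)
D(circ(*q[:2],.138,.062),(0,0,255));D(circ(*q[:2],.092,.062),(255,0,255))
D(shelf(p,[[.085,.055,.09],[-.085,.055,.09],[-.085,-.085,.09],[.085,-.085,.09]]),(255,0,0));D(shelf(p,[[.085,.055,.12],[.085,-.085,.12],[-.085,-.085,.12]]),(0,255,0))
cv2.imwrite("pics/o.png",b)
print("bottle base top-ish",ray([[251,127]],.1))
E
```

```text
shelf [ 0.56076835 -0.07335692  0.06312548] [[-0.7, 0.2], [-0.5, 0.6], [0.0, 0.1], [0.7, -0.4], [-0.0, 0.1], [-0.1, 0.1], [0.6, -0.8]]
[[0.5532, 0.1137, 0.138], [0.5558, -0.0091, 0.138], [0.6162, 0.0535, 0.138], [0.4926, 0.0511, 0.138]]
tier [0.5543891  0.05225274 0.06159994]
tier in shelf 0.0015573656957914668 0.1257619027651599
home world [[ 0.58517346 -0.09486019  0.09      ]]
[[0.934, 0.0, 0.358], [-0.358, 0.0, 0.934], [0.0, -1.0, 0.0]] [0.22351359 0.58368915 0.2387482 ]
bottle base top-ish [[0.67227205 0.06288931 0.1       ]]
```

View pics/o.png

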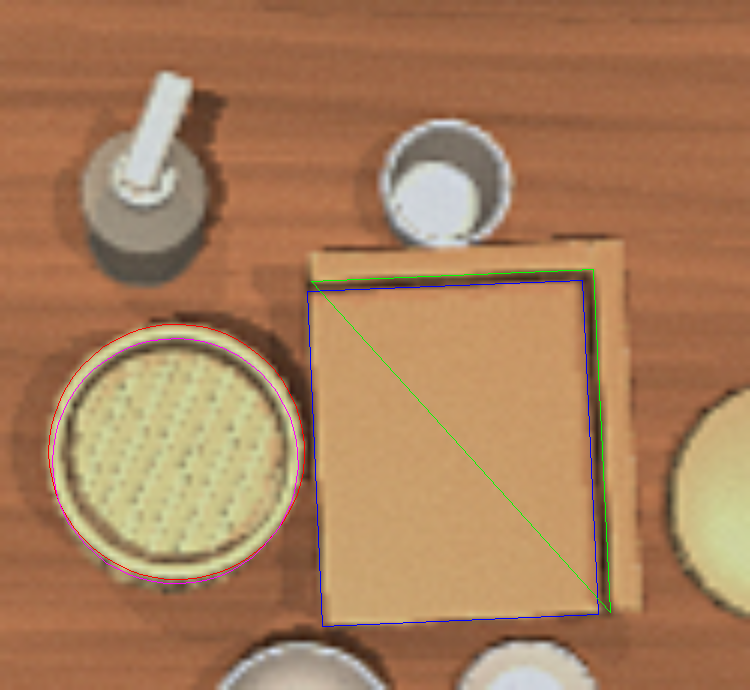

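The overlay fits the rim, deck and rails to within a pixel, so the choice is confirmed. The tier centre is at (0.554, 0.052), which is y=126 mm in the shelf frame with a 21 mm fence gap; both are in the stated ranges. The plan is to put the shut fingers inside the tray and push on its inner wall. The jaw axis goes along the shelf's y so that the gripper body clears the bottle.

```bash
python3 -m handwheel '[[[0.03,0,-0.023,0,-0.01,0],[0.06,0,-0.045,0,-0.03,0],[0.09,0,-0.068,0,-0.05,0],[0.12,0,-0.091,0,-0.07,0],[0.15,0,-0.114,0,-0.09,0],[0.18,0,-0.136,0,-0.11,0],[0.21,0,-0.159,0,-0.1367,0],[0.24,0,-0.182,0,-0.1367,0],[0.27,0,-0.204,0,-0.1367,0],[0.3,0,-0.227,0,-0.1367,0],[0.32,0,-0.242,0,-0.1367,0],[0.33,0,-0.25,0,-0.1367,0]]]' -1 20
cat >> h.py <<'E'
SH=(0.56076835,-0.07335692,0.06312548)
from scipy.spatial.transform import Rotation as Ro
def to(x=None,y=None,z=None):
    s=r.get_state();M=Ro.from_quat(s["eef_rot"]).as_matrix();p=s["tool_pos"]
    T=np.array([a if a is not None else b for a,b in zip((x,y,z),p)])
    C,S=np.cos(SH[2]),np.sin(SH[2]);d=p[:2]-SH[:2]
    print("shift",(M.T@(T-p)).round(4),"tcp",p.round(4),"in shelf",np.round([C*d[0]+S*d[1],-S*d[0]+C*d[1]],4),"F",s["contact_force"].round(2),"op",round(s["opening"],2),"t",round(s["clock"],2),"yaw z",round(np.degrees(np.arctan2(M[1,2],M[0,2])),1),"tilt",M[:,1].round(3))
E
python3 -c "
from h import *
to(.5544,.0523,.2)"
```

```text
clock: 1.8
tool_pos: [0.4446, 0.2277, 0.2386]
eef_rot: [0.708, 0.021, -0.02, -0.706]
contact_force: [-0.4, 0.1, -0.7]
opening: 0.115
shift [ 0.0995  0.0391 -0.1814] tcp [0.4446 0.2277 0.2386] in shelf [-0.097   0.3078] F [-0.42  0.07 -0.71] op 0.12 t 1.8 yaw z 93.3 tilt [ 0.001 -0.002 -1.   ]
```

```bash
python3 -m handwheel '[[[0.015,0,-0.025,0,0,0],[0.03,0,-0.055,0,0,0],[0.045,0,-0.085,0,0,0],[0.06,0.01,-0.11,0,0,0],[0.075,0.02,-0.135,0,0,0],[0.085,0.03,-0.155,0,0,0],[0.095,0.039,-0.17,0,0,0],[0.1,0.039,-0.18,0,0,0],[0.1,0.039,-0.18,0,0,0],[0.1,0.039,-0.18,0,0,0]]]' -1 20
python3 -c "
from h import *
to(.5544,.0523,.112)"
```

```text
clock: 2.63
tool_pos: [0.5536, 0.0594, 0.2001]
eef_rot: [-0.706, -0.023, 0.022, 0.707]
contact_force: [0.3, 0.5, 1.3]
opening: 0.004
shift [ 0.0003  0.0881 -0.0073] tcp [0.5536 0.0594 0.2001] in shelf [0.0012 0.133 ] F [0.3  0.51 1.27] op 0.0 t 2.63 yaw z 93.6 tilt [ 0.     0.001 -1.   ]
```

```bash
python3 -m handwheel '[[[0,0.01,0,0,0,0],[0,0.02,0,0,0,0],[0,0.03,0,0,0,0],[0,0.04,0,0,0,0],[0,0.05,0,0,0,0],[0,0.06,0,0,0,0],[0,0.07,0,0,0,0],[0,0.078,0,0,0,0],[0,0.084,0,0,0,0],[0,0.087,0,0,0,0],[0,0.087,0,0,0,0],[0,0.087,0,0,0,0]]]'
python3 -c "
from h import *
to(.5544,.0523,.112)"
```

```text
clock: 3.63
tool_pos: [0.5537, 0.059, 0.1128]
eef_rot: [-0.707, -0.023, 0.022, 0.707]
contact_force: [-0.1, 0.3, -0.3]
opening: 0.002
shift [ 0.0002  0.0008 -0.0067] tcp [0.5537 0.059  0.1128] in shelf [0.0013 0.1325] F [-0.11  0.26 -0.34] op 0.0 t 3.63 yaw z 93.6 tilt [ 0.  0. -1.]
```

```bash
python3 -m handwheel '[[[0,0,-0.004,0,0,0],[0,0,-0.009,0,0,0],[0,0,-0.014,0,0,0],[0,0,-0.019,0,0,0],[0,0,-0.024,0,0,0],[0,0,-0.028,0,0,0],[0,0,-0.031,0,0,0],[0,0,-0.033,0,0,0],[0,0,-0.035,0,0,0],[0,0,-0.036,0,0,0],[0,0,-0.037,0,0,0],[0,0,-0.038,0,0,0]]]'
python3 -c "
from h import *
to()"
python3 -m handwheel '[[[0,0,-0.001,0,0,0],[0,0,-0.002,0,0,0],[0,0,-0.003,0,0,0],[0,0,-0.004,0,0,0],[0,0,-0.005,0,0,0],[0,0,-0.006,0,0,0],[0,0,-0.007,0,0,0],[0,0,-0.008,0,0,0],[0,0,-0.009,0,0,0],[0,0,-0.010,0,0,0],[0,0,-0.011,0,0,0],[0,0,-0.012,0,0,0]]]'
python3 -c "
from h import *
to()"
```

```text
clock: 4.63
tool_pos: [0.556, 0.0212, 0.1127]
eef_rot: [-0.707, -0.023, 0.023, 0.707]
contact_force: [-0.1, -0.7, -0.2]
opening: 0.005
shift [0. 0. 0.] tcp [0.556  0.0212 0.1127] in shelf [0.0012 0.0947] F [-0.07 -0.72 -0.19] op 0.0 t 4.63 yaw z 93.7 tilt [ 0.  0. -1.]
clock: 5.63
tool_pos: [0.5568, 0.0089, 0.1127]
eef_rot: [-0.707, -0.023, 0.022, 0.707]
contact_force: [-0.8, 0.6, -0.0]
opening: 0.005
shift [0. 0. 0.] tcp [0.5568 0.0089 0.1127] in shelf [0.0012 0.0824] F [-0.77  0.61 -0.04] op 0.01 t 5.63 yaw z 93.6 tilt [ 0.  0. -1.]
```

```bash
python3 -m handwheel '[[[0,0,-0.001,0,0,0],[0,0,-0.002,0,0,0],[0,0,-0.003,0,0,0],[0,0,-0.004,0,0,0],[0,0,-0.005,0,0,0],[0,0,-0.006,0,0,0],[0,0,-0.007,0,0,0],[0,0,-0.008,0,0,0],[0,0,-0.009,0,0,0],[0,0,-0.010,0,0,0],[0,0,-0.011,0,0,0],[0,0,-0.012,0,0,0]]]'
python3 -c "
from h import *
to()
im=snapshot('top');cv2.imwrite('pics/p5.png',cv2.resize(im[90:230,210:350,::-1],None,fx=4,fy=4))"
```

```text
clock: 6.63
tool_pos: [0.5575, -0.003, 0.1127]
eef_rot: [-0.707, -0.022, 0.023, 0.707]
contact_force: [0.0, 1.2, -0.2]
opening: 0.003
shift [0. 0. 0.] tcp [ 0.5575 -0.003   0.1127] in shelf [0.0012 0.0704] F [ 0.02  1.21 -0.22] op 0.0 t 6.63 yaw z 93.6 tilt [-0.  0. -1.]
```

View pics/p5.png

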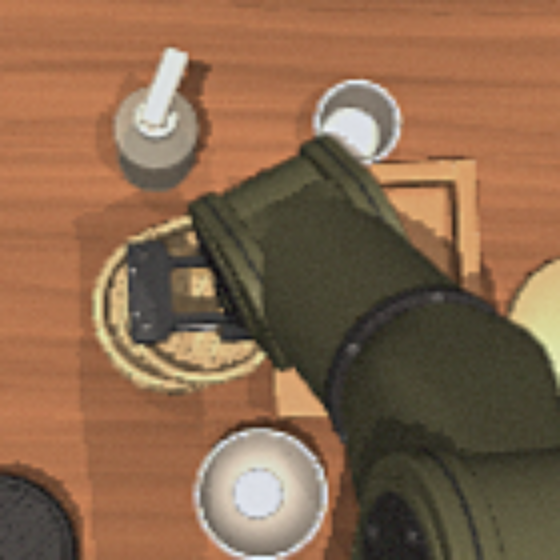

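```bash
python3 -m handwheel '[[[0,0,-0.002,0,0,0],[0,0,-0.005,0,0,0],[0,0,-0.009,0,0,0],[0,0,-0.013,0,0,0],[0,0,-0.017,0,0,0],[0,0,-0.021,0,0,0],[0,0,-0.025,0,0,0],[0,0,-0.029,0,0,0],[0,0,-0.033,0,0,0],[0,0,-0.037,0,0,0],[0,0,-0.041,0,0,0],[0,0,-0.044,0,0,0]]]'
python3 -c "
from h import *
to()"
python3 -m handwheel '[[[0,0,-0.003,0,0,0],[0,0,-0.007,0,0,0],[0,0,-0.011,0,0,0],[0,0,-0.015,0,0,0],[0,0,-0.019,0,0,0],[0,0,-0.023,0,0,0],[0,0,-0.027,0,0,0],[0,0,-0.031,0,0,0],[0,0,-0.035,0,0,0],[0,0,-0.039,0,0,0],[0,0,-0.042,0,0,0],[0,0,-0.044,0,0,0]]]'
python3 -c "
from h import *
to()
im=snapshot('scene');cv2.imwrite('pics/p6.png',cv2.resize(im[130:270,140:310,::-1],None,fx=4,fy=4))"
```

```text
clock: 7.68
tool_pos: [0.5603, -0.0475, 0.1127]
eef_rot: [0.707, 0.022, -0.022, -0.707]
contact_force: [0.1, 0.5, -0.0]
opening: 0.001
shift [0. 0. 0.] tcp [ 0.5603 -0.0475  0.1127] in shelf [0.0011 0.0258] F [ 0.09  0.49 -0.  ] op 0.0 t 7.68 yaw z 93.6 tilt [-0. -0. -1.]
clock: 8.68
tool_pos: [0.5631, -0.0914, 0.1126]
eef_rot: [0.707, 0.022, -0.022, -0.707]
contact_force: [0.3, 1.3, -1.2]
opening: 0.01
shift [0. 0. 0.] tcp [ 0.5631 -0.0914  0.1126] in shelf [ 0.0011 -0.0181] F [ 0.29  1.27 -1.16] op 0.01 t 8.68 yaw z 93.6 tilt [-0. -0. -1.]
```

View pics/p6.png

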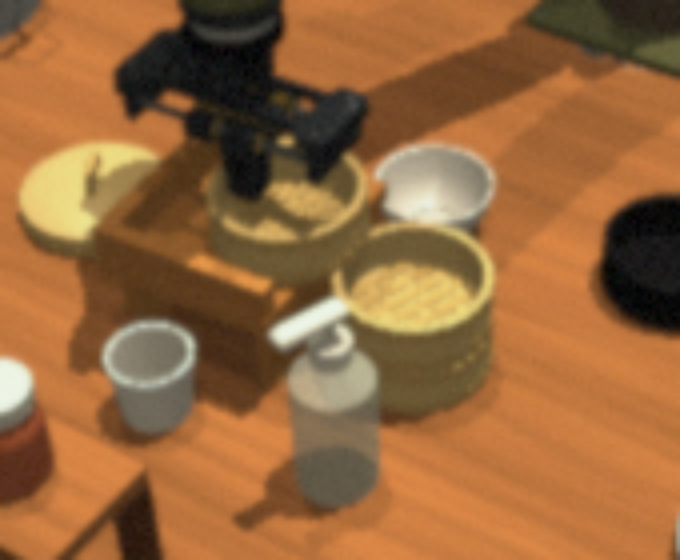

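The tier (crop about (290,215)) is lying over the deck and the two lower tiers stand at (415,300). The expected rail contact is 42 mm further on, so I'll close most of that and then feel for it.

```bash
python3 -m handwheel '[[[0,0,-0.002,0,0,0],[0,0,-0.005,0,0,0],[0,0,-0.009,0,0,0],[0,0,-0.013,0,0,0],[0,0,-0.017,0,0,0],[0,0,-0.021,0,0,0],[0,0,-0.025,0,0,0],[0,0,-0.028,0,0,0],[0,0,-0.031,0,0,0],[0,0,-0.033,0,0,0],[0,0,-0.034,0,0,0],[0,0,-0.034,0,0,0]]]'
python3 -c "
from h import *
to()"
python3 -m handwheel '[[[0,0,-0.0005,0,0,0],[0,0,-0.001,0,0,0],[0,0,-0.0015,0,0,0],[0,0,-0.002,0,0,0],[0,0,-0.0025,0,0,0],[0,0,-0.003,0,0,0],[0,0,-0.0035,0,0,0],[0,0,-0.004,0,0,0],[0,0,-0.004,0,0,0]]]'
python3 -c "
from h import *
to()"
```

```text
clock: 9.73
tool_pos: [0.5653, -0.1251, 0.1127]
eef_rot: [0.707, 0.022, -0.022, -0.707]
contact_force: [-0.2, -0.0, -1.6]
opening: 0.003
shift [0. 0. 0.] tcp [ 0.5653 -0.1251  0.1127] in shelf [ 0.0012 -0.0519] F [-0.2  -0.01 -1.59] op 0.0 t 9.73 yaw z 93.6 tilt [ 0. -0. -1.]
clock: 10.48
tool_pos: [0.5655, -0.1289, 0.1127]
eef_rot: [0.707, 0.022, -0.022, -0.707]
contact_force: [0.2, 1.2, 0.1]
opening: 0.005
shift [0. 0. 0.] tcp [ 0.5655 -0.1289  0.1127] in shelf [ 0.0012 -0.0557] F [0.23 1.24 0.06] op 0.0 t 10.48 yaw z 93.6 tilt [ 0. -0. -1.]
```

Now 0.5 mm steps, with short calls and a force check between them.

```bash
for i in 1 2 ; do :; done
python3 -m handwheel '[[[0,0,-0.0005,0,0,0],[0,0,-0.001,0,0,0],[0,0,-0.0015,0,0,0],[0,0,-0.002,0,0,0]]]' | grep -E 'pos|force'
python3 -m handwheel '[[[0,0,-0.0005,0,0,0],[0,0,-0.001,0,0,0]]]' | grep -E 'pos|force'
python3 -m handwheel '[[[0,0,-0.0005,0,0,0],[0,0,-0.001,0,0,0]]]'| grep -E 'pos|force'
```

```text
tool_pos: [0.5656, -0.1307, 0.1127]
contact_force: [-0.9, 1.0, -0.0]
tool_pos: [0.5657, -0.1317, 0.1127]
contact_force: [-0.1, 0.9, 1.0]
tool_pos: [0.5657, -0.1322, 0.1127]
contact_force: [-0.2, 3.1, 1.3]
```

```bash

python3 -m handwheel '[[[0,0,-0.0005,0,0,0],[0,0,-0.0005,0,0,0]]]' | grep -E 'pos|force'
```

```text
tool_pos: [0.5658, -0.1324, 0.1127]
contact_force: [0.2, 3.2, 1.4]
```

```bash

python3 -m handwheel '[[[0,0,-0.0003,0,0,0],[0,0,-0.0005,0,0,0]]]' | grep -E 'pos|force'
```

```text
tool_pos: [0.5659, -0.133, 0.1128]
contact_force: [-0.3, 3.6, 2.7]
```

```bash

python3 -m handwheel '[[[0,0,-0.0005,0,0,0],[0,0,-0.0005,0,0,0]]]' | grep -E 'pos|force'
```

```text
tool_pos: [0.566, -0.1338, 0.1129]
contact_force: [-1.1, 4.2, 2.6]
```

```bash

python3 -m handwheel '[[[0,0,-0.0005,0,0,0],[0,0,-0.0005,0,0,0]]]' | grep -E 'pos|force'
```

```text
tool_pos: [0.566, -0.1339, 0.1129]
contact_force: [-0.8, 5.4, 3.1]
```

```bash

python3 -m handwheel '[[[0,0,-0.0005,0,0,0],[0,0,-0.0005,0,0,0]]]' | grep -E 'pos|force'
```

```text
tool_pos: [0.566, -0.1339, 0.1129]
contact_force: [-1.7, 6.6, 4.0]
```

The tool has stalled at shelf y of about -60.7 mm, just where contact was expected, and the force is rising about 1.2 N per 0.5 mm. One more step, then hold.

```bash

python3 -m handwheel '[[[0,0,-0.0005,0,0,0],[0,0,-0.0008,0,0,0],[0,0,-0.0008,0,0,0],[0,0,-0.0008,0,0,0]]]' | grep -E 'clock|pos|force'
python3 -c "
from h import *
to()"
```

```text
clock: 12.32
tool_pos: [0.566, -0.134, 0.1129]
contact_force: [-1.5, 7.8, 4.0]
shift [0. 0. 0.] tcp [ 0.566  -0.134   0.1129] in shelf [ 0.0014 -0.0608] F [-1.48  7.83  4.05] op 0.0 t 12.32 yaw z 93.7 tilt [ 0.     0.002 -1.   ]
```

```bash

python3 -m handwheel '[[[0,0,0.003,0,0,0],[0,0,0.006,0,0,0],[0,0,0.01,0,0,0],[0,0,0.015,0,0,0],[0,0,0.02,0,0,0],[0,0,0.025,0,0,0],[0,0,0.03,0,0,0],[0,0,0.034,0,0,0],[0,0,0.0375,0,0,0],[0,0,0.0375,0,0,0]]]' >/dev/null
python3 -c "
from h import *
to()"
python3 -m handwheel '[[[0.003,0,0,0,0,0],[0.007,0,0,0,0,0],[0.011,0,0,0,0,0],[0.015,0,0,0,0,0],[0.019,0,0,0,0,0],[0.023,0,0,0,0,0],[0.027,0,0,0,0,0],[0.03,0,0,0,0,0],[0.032,0,0,0,0,0],[0.034,0,0,0,0,0],[0.036,0,0,0,0,0],[0.036,0,0,0,0,0]]]' >/dev/null
python3 -c "
from h import *
to()"
```

```text
shift [0. 0. 0.] tcp [ 0.5637 -0.0973  0.1128] in shelf [ 0.0014 -0.0241] F [-0.16 -0.44 -0.54] op 0.0 t 13.15 yaw z 93.7 tilt [ 0.     0.001 -1.   ]
shift [0. 0. 0.] tcp [ 0.5999 -0.0962  0.1127] in shelf [ 0.0376 -0.0253] F [-0.76 -0.18 -0.73] op 0.01 t 14.15 yaw z 93.6 tilt [ 0.  0. -1.]
```

```bash

python3 -m handwheel '[[[0.001,0,0,0,0,0],[0.002,0,0,0,0,0],[0.003,0,0,0,0,0],[0.004,0,0,0,0,0],[0.005,0,0,0,0,0],[0.006,0,0,0,0,0],[0.007,0,0,0,0,0],[0.008,0,0,0,0,0],[0.009,0,0,0,0,0],[0.01,0,0,0,0,0],[0.011,0,0,0,0,0],[0.012,0,0,0,0,0]]]' >/dev/null
python3 -c "
from h import *
to()"
python3 -m handwheel '[[[0.001,0,0,0,0,0],[0.002,0,0,0,0,0],[0.003,0,0,0,0,0],[0.004,0,0,0,0,0],[0.005,0,0,0,0,0],[0.006,0,0,0,0,0],[0.007,0,0,0,0,0],[0.008,0,0,0,0,0],[0.009,0,0,0,0,0],[0.01,0,0,0,0,0]]]' >/dev/null
python3 -c "
from h import *
to()"
```

```text
shift [0. 0. 0.] tcp [ 0.6112 -0.0955  0.1126] in shelf [ 0.0489 -0.0252] F [-1.67 -0.05  0.89] op 0.01 t 15.15 yaw z 93.6 tilt [-0.001  0.    -1.   ]
shift [0. 0. 0.] tcp [ 0.6216 -0.0948  0.1127] in shelf [ 0.0593 -0.0253] F [-1.69  0.69  0.39] op 0.01 t 15.98 yaw z 93.6 tilt [ 0.  0. -1.]
```

```bash

python3 -m handwheel '[[[0.0005,0,0,0,0,0],[0.001,0,0,0,0,0],[0.0015,0,0,0,0,0],[0.002,0,0,0,0,0]]]' |grep -E 'pos|force'
```

```text
tool_pos: [0.6235, -0.0948, 0.1127]
contact_force: [-2.3, -0.3, -0.0]
```

```bash

python3 -m handwheel '[[[0.0005,0,0,0,0,0],[0.001,0,0,0,0,0],[0.0015,0,0,0,0,0],[0.002,0,0,0,0,0]]]' |grep -E 'pos|force'
```

```text
tool_pos: [0.6255, -0.0946, 0.1127]
contact_force: [-0.6, 0.2, 0.3]
```

```bash

python3 -m handwheel '[[[0.0005,0,0,0,0,0],[0.001,0,0,0,0,0],[0.0015,0,0,0,0,0]]]' |grep -E 'pos|force'
```

```text
tool_pos: [0.6261, -0.0946, 0.1126]
contact_force: [-3.9, 0.5, 2.1]
```

```bash

python3 -m handwheel '[[[0.0005,0,0,0,0,0],[0.001,0,0,0,0,0],[0.001,0,0,0,0,0]]]' |grep -E 'pos|force'
```

```text
tool_pos: [0.6267, -0.0948, 0.1126]
contact_force: [-5.7, 0.4, 3.1]
```

```bash

python3 -m handwheel '[[[0.0005,0,0,0,0,0],[0.0005,0,0,0,0,0]]]' |grep -E 'pos|force'
```

```text
tool_pos: [0.6269, -0.0948, 0.1126]
contact_force: [-6.1, -1.0, 2.5]
```

```bash

python3 -m handwheel '[[[0.0005,0,0,0,0,0],[0.0005,0,0,0,0,0]]]' |grep -E 'pos|force'
```

```text
tool_pos: [0.6271, -0.0948, 0.1125]
contact_force: [-7.3, -0.4, 3.6]
```

```bash

python3 -m handwheel '[[[0.0005,0,0,0,0,0],[0.0005,0,0,0,0,0],[0.0005,0,0,0,0,0]]]' |grep -E 'clock|pos|force'
```

```text
clock: 17.73
tool_pos: [0.6273, -0.0948, 0.1125]
contact_force: [-8.0, -0.1, 4.9]
```

The tool has stalled against the fence at 8 N. Backing off to the tray's centre, lifting out, and moving aside for a look.

```bash

python3 -m handwheel '[[[-0.003,0,0,0,0,0],[-0.006,0,0,0,0,0],[-0.01,0,0,0,0,0],[-0.015,0,0,0,0,0],[-0.02,0,0,0,0,0],[-0.025,0,0,0,0,0],[-0.03,0,0,0,0,0],[-0.035,0,0,0,0,0],[-0.04,0,0,0,0,0],[-0.044,0,0,0,0,0],[-0.044,0,0,0,0,0]]]' |grep -E 'pos|force'
python3 -m handwheel '[[[0,-0.01,0,0,0,0],[0,-0.02,0,0,0,0],[0,-0.03,0,0,0,0],[0,-0.045,0,0,0,0],[0,-0.06,0,0,0,0],[0,-0.075,0,0,0,0],[0,-0.09,0,0,0,0],[0,-0.105,0,0,0,0],[0,-0.12,0,0,0,0],[0,-0.13,0,0,0,0],[0,-0.14,0,0,0,0],[0,-0.14,0,0,0,0]]]' |grep -E 'pos|force'
python3 -m handwheel '[[[0,0,0.03,0,0,0],[0,0,0.06,0,0,0],[0,0,0.09,0,0,0],[0,0,0.12,0,0,0],[0,0,0.15,0,0,0],[0,0,0.18,0,0,0],[0,0,0.21,0,0,0],[0,0,0.24,0,0,0],[0,0,0.27,0,0,0],[0,0,0.29,0,0,0],[0,0,0.3,0,0,0],[0,0,0.3,0,0,0]]]' |grep -E 'clock|pos|force'
python3 - <<'E'
from h import *
from scipy.optimize import least_squares
im=snapshot('top')[:,:,::-1].copy();cv2.imwrite('pics/p7raw.png',im)
h=shelf(SH,[[.023,-.023,.136]])[0]
x0,y0,x1,y1=225,90,350,205;k=6
b=cv2.resize(im[y0:y1,x0:x1],None,fx=k,fy=k,interpolation=cv2.INTER_CUBIC)
D=lambda P,col:cv2.polylines(b,[np.int32((proj(P)-[x0,y0]+.5)*k)],True,col,1)
D(circ(h[0],h[1],.136,.062),(0,0,255));D(circ(.5544,.0523,.092,.062),(255,0,255))
cv2.imwrite("pics/p7.png",b)
E
```

```text
tool_pos: [0.5844, -0.0974, 0.1127]
contact_force: [-0.3, -1.3, 0.5]
tool_pos: [0.5868, -0.0971, 0.2552]
contact_force: [0.4, -0.3, 0.5]
clock: 20.65
tool_pos: [0.5655, 0.2052, 0.2523]
contact_force: [1.9, -0.5, -0.3]
```

View pics/p7.png

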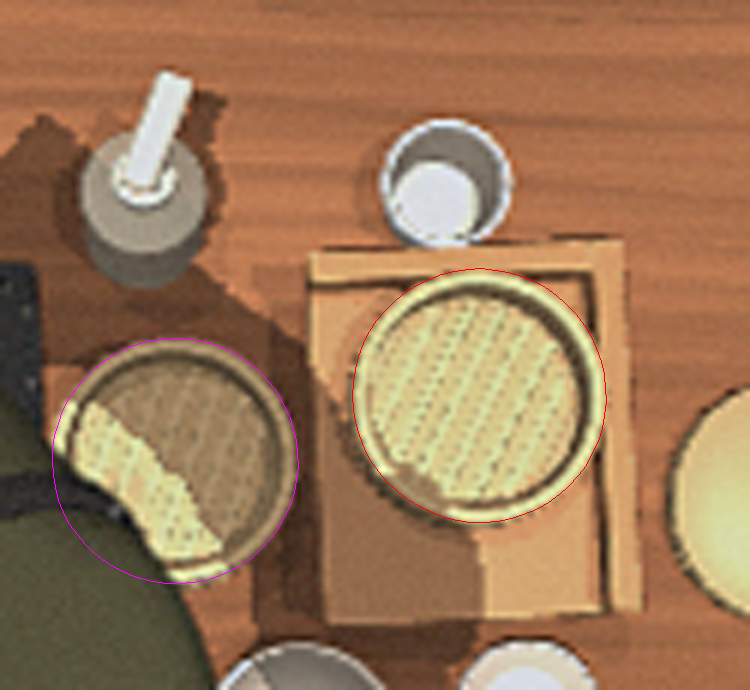

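```bash
python3 - <<'E'
from h import *
from scipy.optimize import least_squares
from scipy.ndimage import map_coordinates as mc
im0=cv2.imread('pics/top0.png');im1=cv2.imread('pics/p7raw.png')
def fit(im,c,z,angs):
    g=cv2.GaussianBlur(im.astype(np.float32),(0,0),.6);P=[]
    rr=np.arange(.050,.070,.0003)   # outer rim: strongest colour change beyond the wall's middle
    for a in angs:
        Q=proj(np.c_[c[0]+rr*np.cos(a),c[1]+rr*np.sin(a),0*rr+z])
        v=np.array([mc(g[:,:,i],[Q[:,1],Q[:,0]],order=1) for i in range(3)])
        d=np.linalg.norm(np.gradient(v,axis=1),axis=0);d[rr<.0575]=0
        k=d.argmax();P.append([c[0]+rr[k]*np.cos(a),c[1]+rr[k]*np.sin(a)])
    P=np.array(P);s=least_squares(lambda q:np.hypot(*(P-q).T)-.0617,c,loss="soft_l1",f_scale=.0007)
    return s.x,np.abs(s.fun).mean()
A=np.radians(np.arange(0,360,4))
c0,e0=fit(im0,[.5544,.0523],.138,A)
h=shelf(SH,[[.023,-.023,.136]])[0,:2]
c1,e1=fit(im1,h,.136,A)
m,em=fit(im1,[.5544,.0523],.092,np.radians(np.arange(-80,60,4)))
C,S=np.cos(SH[2]),np.sin(SH[2])
loc=lambda c:np.array([C*(c[0]-SH[0])+S*(c[1]-SH[1]),-S*(c[0]-SH[0])+C*(c[1]-SH[1])])
print("start",c0,e0,"mid now",m,em);print("tier: to fence",.085-loc(c1)[0],"to rail",loc(c1)[1]+.085,e1)
E
```

```text
start [0.5547224  0.05268249] 0.0009856828507566976 mid now [0.55416793 0.05242014] 0.0010245454409391539
tier: to fence 0.06226686915700905 to rail 0.06205695853989524 0.0017046438178104318
```

```bash
python3 -c "
from plant import *
job.finish_job();s=r.get_state();print(s['clock'],s['contact_force'])"
```

```text
the job is handed in; nothing more can be done
the job is handed in; nothing more can be done
```

The job is handed in, and by my last checks the top tier sits snug in the shelf corner with the robot clear of everything. It reports no verdict, so I have only my own measurements to go on.

**What I did:** I put the shut fingers inside the pale top tier and slid it along the shelf's -y by its inner wall, without lifting. It stalled against the end rail at about 8 N. I then pushed it along the rail until it stalled against the side fence, also at about 8 N. After that I backed off to the tray's centre, lifted out and moved aside. It took about 21 s of the 67 s allowed.

**Last checks:**
- **Tier position:** a circle fit in the last top picture puts the tier's centre 62.3 mm from the fence and 62.1 mm from the rail, where 59 to 65 mm is needed. The fit scatter is about 1.7 mm.
- **Lower tiers:** the middle tier's fit is within 1 mm of the starting stack position. The bottom tier was not measured separately, but it looked undisturbed.
- **Bystanders:** the bottle and cup looked unmoved in the last picture, as did what showed of the bowl, dish and lid at its edge. I did not measure any of them, and the plate was outside that crop.
- **Rail contact:** the fence push could have let the tier drift off the rail. I did not press the rail again, because the picture showed it still seated.

No check failed or disagreed.

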